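Hover the pin replicator over a steadied deep-well plate

TASK

Steady the deep-well plate by laying the steel guide bar flat on the bench, flush against the middle of the plate's one open long side (the long side without a stop rail), and let go of it. Then take the pin replicator by its grip out of its tray, carry it over the top of the tube rack, and stop with it level above the plate, each pin over the middle of its own well and the pin tips about 1 cm above the plate's rim, never touching the plate with it. Finish while still holding it there in the gripper, quite still; leave the plate in its corner and everything else on the bench undisturbed.

Things in the scene. Friction and masses are not known exactly. Their poses are not given: they have to be found in the camera images.
- plate: white 24-well deep-well plate, loose, 150 g: open block 85.5 (x) x 127.8 (y) x 44 mm tall with 4 x 6 square wells, 19 mm wide, 20.9 mm pitch. Origin at the centre of its underside on the bench, z up. Its open long side is the -x face (towards the robot, 42.75 mm from the origin); the +x long side and +y short side have stop rails
- plate_rim (a point): centre of the plate's top, level with the rim of the wells, 44 mm above the bench; axes as the plate
- corner_stop: two low aluminium rails fixed to the bench, 12 mm wide, 14 mm high, forming a corner round the plate with 1 to 2 mm play: one along its +x long side, one along its +y short side, ending 27 mm short of its -x face. Origin at bench level about under the plate's centre, axes about as the plate's
- bar: steel guide bar, loose, about 0.4 kg: flat strip 32 (x) x 170 (y) x 10 mm thick on the bench, with a black upright grip block at its middle, 20 (x) x 30 (y) mm, up to 46 mm height. Origin at the centre of its underside, z up; the long edges are alike. Grip the block by its ends along y (30 mm wide), so that no finger gets between bar and plate
- replicator: pin replicator, loose, about 0.35 kg: 24 steel pins (4 x 6, 20.9 mm pitch, 3 mm thick) under an aluminium plate 76 (x) x 118 (y) mm at 31-41 mm height, on top a black upright grip 24 (x) x 50 (y) mm, from 41 to 95 mm above the pin tips. Stands on its pins in the tray. Origin mid pin field at tip level, z up; a half turn about z fits too. Grip it across x
- pin_tips (a point): middle of the pin field at the level of the pin tips (same as the replicator's origin and axes)
- tray: shallow open steel tray in which the replicator stands, 106 (x) x 146 (y) x 18 mm high, walls and floor 3 mm; fixed. Origin at the centre of its underside
- tube_rack: grey tube rack with 12 capped tubes, 200 (x) x 72 (y) mm, tops of the caps 100 mm above the bench, loose, 0.9 kg, standing between tray and plate. Origin at the centre of its underside, long axis = x; leave it standing
- bottle: amber bottle, 54 mm across, 120 mm tall, at the robot's end of the tube rack, loose; origin at its underside; leave alone
- dish: shallow round glass dish, 92 mm across, 18 mm high, loose; origin at its underside; leave alone
- tip_box: clear box of yellow pipette tips, 85 x 125 x 54 mm high, loose; origin at its underside; leave alone
- beaker: glass beaker, 80 mm across, 100 mm tall, loose; origin at its underside; leave alone
- cylinder: glass measuring cylinder, foot 70 mm across, 212 mm tall, loose; origin at its underside; leave alone
- kit_box: white and blue carton, 160 x 100 x 70 mm high, loose; origin at its underside; leave alone
Mind the look-alikes: they are no part of the job. What is shaped like the replicator but brown or green is not meant. What is meant by the bar is not blue, and is the smaller of those in its own colour.

How it is judged:
By the outcome, as a careful person would: the job done as asked, in the order asked, and still so for the second after the job is handed in, while the arm keeps its last pose, push and grip.
It also fails if it takes over 61 s, if anything falls off the work surface, if the arm or the gripper's body presses on something with over 40 N, if the wrist force passes 120 N, or if a joint passes its speed limit or range.

ROBOT

A 6-joint arm with a two-finger parallel gripper is mounted at the origin on the work surface. World frame = base frame: x ahead of the robot, y to its left, z up, the work surface at z = 0. Lengths are in mm, angles in rad, forces in N, time in s.
With the tool pointing down it reaches from about 350 to 775 mm from the base axis. Payload 7.3 kg.
Tool frame: the origin (TCP) lies on the front face of the gripper's body, between the roots of the fingers; the fingertips stand 66 mm ahead of it and the grasp point (between the pads) lies 47 mm ahead of it (bot.tip_extent is the distance from the TCP to the fingertips, in mm); z points along the fingers, y is the line along which they close (so a half turn about z gives the same grasp; the last joint's range is limited). The gripper opens to 92 mm and grips with 3 to 60 N. Pads are 19 mm wide; open, the fingers measure 130 mm over their backs; the gripper's body (75 mm by 190 mm) begins 47 mm behind the grasp point.
Start: joints at [-1.448, 0.342, 1.524, -0, 1.275, -0.146], TCP at [139.448, -506.155, 292.241] pointing down, gripper open.
Joint ranges: [-2.53, 2.53], [-0.77, 2.02], [0.04, 2.7], [-1, 4.14], [0.28, 2.66], [-3.11, 3.11]. Speed limits (rad/s): [2.57, 2.57, 3.14, 3.14, 3.14, 3.14].

INTERFACE

Orientations are given as [roll, pitch, yaw] about the fixed x, y, z axes, in that order (R = Rz(yaw) Ry(pitch) Rx(roll)).
In Python, from plant import readout, viewer, order, bot gives the robot as it stands.
- The arm moves only by the shell command python3 -m creep 'ROWS'. ROWS is text: rows parted by semicolons, each of 7 numbers parted by spaces: the shift along the world's x, y, z in m, then the turn, a rotation vector about the world's x, y, z in rad, then the opening in per cent of the stroke, from 0 (shut) to 100 (fully open). A call has 1 to 8 rows; each row shifts and turns the commanded pose from where the row before left it; what a row does not reach is not made up. A row lasts 1/12 s, in which the tool goes at most 41.7 mm and 7.16 degrees, less where a joint would pass 70% of its speed; a pose out of reach is approached as far as the arm can. A call is refused whole if a number of a shift passes 0.0417 or a number of a turn 0.125, either way. A call with a gripper value outside its range is refused whole. The fingers move at their own pace and stop on an object; the grip force is fixed at half the most. Time passes only in rows, so rows that do not move let the fingers close. It gives the time, the measured TCP pose, the force, the opening and the grip force at its end, in the units of the state.
- readout.get_obs(): the state, without advancing time (a new reading comes with each control period).
- viewer.capture(name): name is "side" or "top" or "wrist"; returns the picture (420x560x3 uint8, red, green, blue); there is no depth.
- viewer.camera_info(name): a dict with "fx", "fy", "cx", "cy" (pixels), "origin" and "rotation" of the camera in the world. Camera axes: x right, y up, looking along -z (the intrinsics and any distortion apply to the point x, -y, -z); pixel columns grow to the right and rows downward; lengths in mm; the calibration is good to about 2 mm. A picture is of the moment at which its call begins: read the wrist's pose just before it. camera_info takes no time and is no camera call; for the wrist camera it gives the pose at the moment of the call.
- order.close_job(): hands the job in; it is judged then, once.
The state is a dict: "time": time; "joint_positions": joint angles; "dq": joint speeds; "tau": joint torques, N m; "tool_pos": TCP position; "tcp_rot": TCP orientation; "contact_force": force on the tool from outside, world axes, zero at the start; "moment": the same for the moment, N m; "grip_width": finger opening in mm; "finger_force": force on a finger pad.
Only numpy, scipy, OpenCV 4.12 (cv2) and the standard library are available. Lean on these libraries where they do the work, as an engineer would, in place of code of your own. Each camera call takes 0.05 s, during which the arm holds its last target. There are 200 camera calls.

## Working session

There is one attempt and no reset: what is moved stays moved. The work goes in short steps, Python scripts to look and compute and a shell command to move; the robot and the scene stay as the last step left them, time stands still between calls to the robot, and variables do not carry over. Pictures are saved under pics/ and viewed, at most 10 in all, crops included, and the job is handed in when it is done.

```bash
mkdir -p pics; ls
python3 - <<'E'
from plant import readout, viewer
import cv2,numpy as np
for n in ("top","side","wrist"):
    i=viewer.camera_info(n); print(n,{k:np.round(v,3).tolist() if not isinstance(v,str) else v for k,v in i.items()})
    cv2.imwrite(f"pics/{n}0.png",viewer.capture(n)[:,:,::-1])
print(readout.get_obs())
E
```

```text
pics
top {'fx': 519.344, 'fy': 519.344, 'cx': 291.635, 'cy': 208.759, 'origin': [144.84, 2.243, 1901.414], 'rotation': [0.192, 0.008, -1.559]}
side {'fx': 539.218, 'fy': 539.218, 'cx': 273.275, 'cy': 204.777, 'origin': [355.243, 1338.44, 890.23], 'rotation': [1.034, 0.001, -3.009]}
wrist {'fx': 309.948, 'fy': 309.948, 'cx': 278.632, 'cy': 209.492, 'origin': [202.37, -488.722, 383.456], 'rotation': [-0.246, 0.002, -1.302]}
{'time': 0.15, 'joint_positions': array([-1.44800741e+00,  3.42563987e-01,  1.52477432e+00, -2.14965255e-05,
        1.27540324e+00, -1.45997702e-01]), 'dq': array([ 8.52626109e-04, -1.30035501e-03, -2.70014607e-03,  8.64836351e-04,
       -1.81427835e-05,  1.33016256e-04]), 'tau': array([ 8.60980363e-04, -4.31472051e+01, -2.44351637e+01,  7.17647723e-02,
        5.37459191e-02, -7.80465007e-05]), 'tool_pos': array([ 139.41001896, -505.92160943,  291.71201284]), 'tcp_rot': array([-3.14045299e+00, -1.46801200e-04,  2.68792807e-01]), 'contact_force': array([ 0.14156008,  0.67112178, -0.87631656]), 'moment': array([ 0.10277522,  0.00242579, -0.01797766]), 'finger_force': 0.0, 'grip_width': 91.76989944705478}
```

View pics/top0.png

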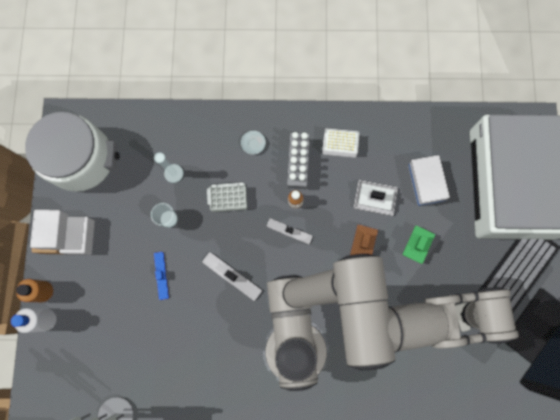

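View pics/side0.png

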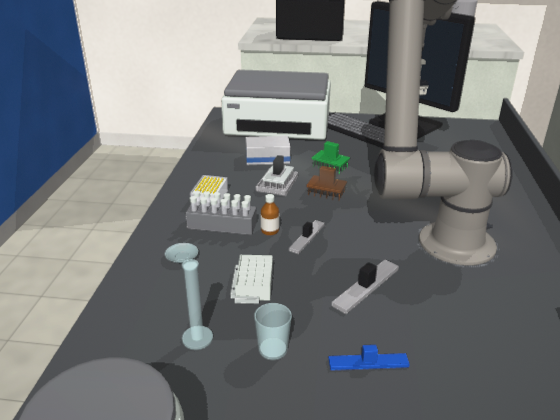

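The top view shows the plate at (227,197), the rack at (298,158), the bottle at (295,199) and the tray with the aluminium replicator at (376,197).
- **Bar candidates:** small grey (290,231), large grey (232,276), blue (161,275). The small grey one fits, since it is not blue and is the smaller of the greys.
- **Replicator candidates:** aluminium in the tray (376,197), brown (364,241), green (419,244). The aluminium one fits.

I'll measure these and confirm them in an enlarged crop.

```bash
cat > h.py <<'E'
import numpy as np, cv2
from scipy.spatial.transform import Rotation as R
from plant import readout, viewer
def cam(n):
    i=viewer.camera_info(n); return i, R.from_euler('xyz',i['rotation']).as_matrix(), np.array(i['origin'])
def cast(c,uv,z):
    i,M,o=c; uv=np.atleast_2d(np.asarray(uv,float))
    d=np.c_[(uv[:,0]-i['cx'])/i['fx'],-(uv[:,1]-i['cy'])/i['fy'],-np.ones(len(uv))]@M.T
    return o+d*((z-o[2])/d[:,2])[:,None]
def proj(c,P):
    i,M,o=c; p=(np.atleast_2d(P)-o)@M
    return np.c_[i['cx']+i['fx']*p[:,0]/-p[:,2], i['cy']-i['fy']*p[:,1]/-p[:,2]]
def rects(c,mask,z,amin=20):
    out=[]
    for k in cv2.findContours(mask.astype(np.uint8),cv2.RETR_EXTERNAL,cv2.CHAIN_APPROX_NONE)[0]:
        if cv2.contourArea(k)<amin: continue
        P=cast(c,k[:,0],z)[:,:2].astype(np.float32); (x,y),(w,h),a=cv2.minAreaRect(P)
        if w>h: w,h,a=h,w,a-90   # a = direction of short side
        out.append((k[:,0].mean(0).round().tolist(),round(x,1),round(y,1),round(w,1),round(h,1),round((a+90)%180-90,1)))
    return out
E
python3 - <<'E'
from h import *
im=cv2.imread('pics/top0.png'); c=cam('top'); g=cv2.cvtColor(im,cv2.COLOR_BGR2GRAY)
m=(g>105)
for z in (10,44):
  print(z)
  for r in rects(c,m,z):
    if 180<r[0][0]<440 and 120<r[0][1]<300: print(r)
cr=im[120:305,195:445]; cv2.imwrite('pics/crop0.png',cv2.resize(cr,None,fx=3.2,fy=3.2,interpolation=cv2.INTER_CUBIC)[:600,:800])
E
```

```text
10
([317.0, 229.0], 568.6, 81.5, 1599.5, 2251.2, 0.4)
44
([317.0, 229.0], 561.0, 80.0, 1570.8, 2210.7, 0.4)
```

View pics/crop0.png

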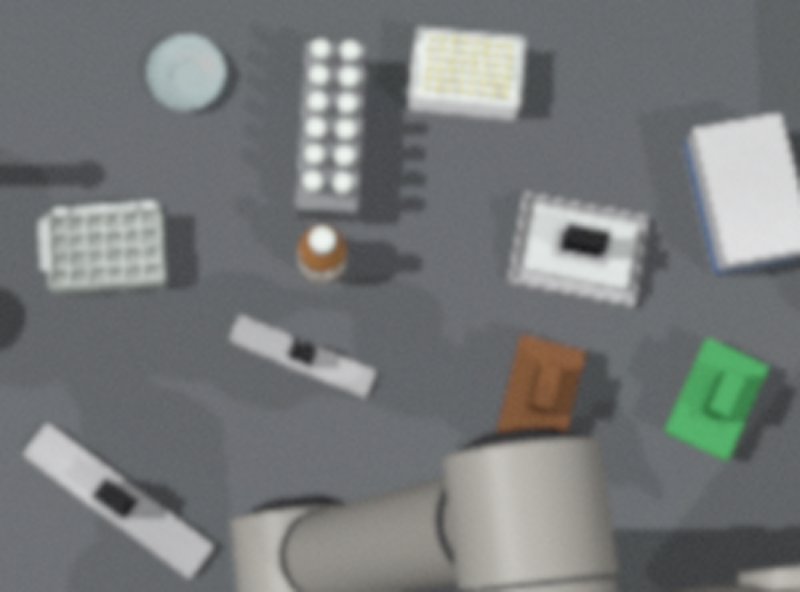

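The crop confirms it: the small grey bar is at crop (304,356), the aluminium replicator in the tray at (580,245), and the plate at (107,246) with its rails on the far and left sides. Next I'll get rough positions, then move the wrist camera over the bar.

Run:
```python
from h import *
c=cam('top'); f=lambda p:np.array(p)/3.2+[195,120]
def s(n,p,z): print(n,cast(c,f(p),z)[:,:2].round(0).tolist())
s('bar corners',[(230,341),(242,314),(378,369),(367,398)],10)
s('plate rim corners',[(50,208),(161,202),(165,284),(50,290)],44)
s('rep plate/tray top corners',[(526,193),(648,212),(637,304),(509,284)],18)
s('rep grip top',[(585,239)],95)
s('bottle top',[(322,240)],120)
s('rack caps',[(320,49),(350,50),(312,181),(343,182)],100)
s('big bar',[(26,450),(47,423),(216,548),(193,578)],10)
o=readout.get_obs(); w=cam('wrist')
T=R.from_euler('xyz',o['tcp_rot']); print('cam in tool',T.inv().apply(w[2]-o['tool_pos']).round(1),o['tcp_rot'])
```

```text
bar corners [[445.0, 113.0], [477.0, 99.0], [414.0, -58.0], [381.0, -45.0]]
plate rim corners [[592.0, 321.0], [600.0, 193.0], [504.0, 186.0], [496.0, 317.0]]
rep plate/tray top corners [[622.0, -229.0], [600.0, -371.0], [491.0, -355.0], [513.0, -208.0]]
rep grip top [[550.0, -285.0]]
bottle top [[541.0, 8.0]]
rack caps [[767.0, 12.0], [766.0, -22.0], [613.0, 19.0], [612.0, -15.0]]
big bar [[317.0, 343.0], [348.0, 320.0], [209.0, 124.0], [175.0, 149.0]]
cam in tool [ 65.3   0.1 -91.8] [-3.14045299e+00 -1.46801200e-04  2.68792807e-01]
```

```bash
python3 -m creep '0.032 0.018 0.004 0 0 0 100;0.032 0.018 0.004 0 0 0 100;0.032 0.018 0.004 0 0 0 100;0.032 0.018 0.004 0 0 0 100;0.032 0.018 0.004 0 0 0 100;0.032 0.018 0.004 0 0 0 100' && python3 -m creep '0.032 0.018 0.004 0 0 0 100;0.032 0.018 0.004 0 0 0 100;0.032 0.018 0.004 0 0 0 100;0.032 0.018 0.004 0 0 0 100;0.032 0.018 0.004 0 0 0 100;0.032 0.018 0.004 0 0 0 100;0 0 0 0 0 0 100;0 0 0 0 0 0 100'
python3 - <<'E'
from h import *
im=viewer.capture('wrist');o=readout.get_obs();print(o['tool_pos'],o['tcp_rot'],o['time'])
import pickle;c=cam('wrist');pickle.dump(c,open('w1.pkl','wb'));cv2.imwrite('pics/w1.png',im[:,:,::-1])
E
```

```text
time: 0.65
tool_pos: [332.7, -396.9, 316.3]
tcp_rot: [-3.141, 0.0, 0.269]
contact_force: [0.7, -1.0, 0.1]
grip_width: 91.9
finger_force: 0.0
time: 1.32
tool_pos: [524.7, -288.8, 339.5]
tcp_rot: [-3.141, 0.001, 0.272]
contact_force: [-0.8, 0.3, 0.1]
grip_width: 91.9
finger_force: 0.0
[ 523.63386972 -289.65957996  339.55929237] [-3.14094265e+00  1.17461684e-03  2.70379020e-01] 1.3667
```

View pics/w1.png

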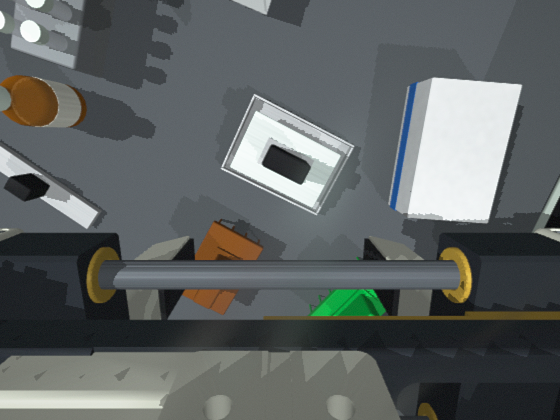

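The wrist view shows the tray with the aluminium replicator: tray corners at about (255,94), (353,148), (318,215) and (222,170), black grip at (287,163). I'll measure its plate and grip.

Run:
```python
from h import *
import pickle
im=cv2.imread('pics/w1.png'); c=pickle.load(open('w1.pkl','rb')); g=cv2.cvtColor(im,cv2.COLOR_BGR2GRAY)
sub=np.zeros_like(g); sub[85:225,212:362]=1
for t in (170,190,205,220):
    m=cv2.morphologyEx(((g>t)&(sub>0)).astype(np.uint8),cv2.MORPH_OPEN,np.ones((5,5)))
    print('plate',t,rects(c,m,44,500))
sub[:]=0; sub[138:190,256:318]=1
for t in (30,50,70): 
    print('grip',t,rects(c,(g<t)&(sub>0),98,200))
print(g[163,225:350].tolist()); 
cv2.imwrite('pics/w1c.png',cv2.resize(im[80:230,205:370],None,fx=4,fy=4,interpolation=cv2.INTER_CUBIC))
```

```text
plate 170 [([294.0, 149.0], 560.4, -291.7, 89.1, 121.4, -10.9)]
plate 190 [([290.0, 151.0], 560.7, -290.3, 88.7, 118.1, -10.6)]
plate 205 [([284.0, 160.0], 554.5, -288.6, 74.6, 116.6, -11.4)]
plate 220 [([284.0, 160.0], 554.4, -288.7, 74.3, 116.3, -11.4)]
grip 30 []
grip 50 [([285.0, 163.0], 556.4, -287.1, 24.2, 43.4, -11.1)]
grip 70 [([286.0, 164.0], 556.0, -289.2, 24.3, 47.6, -11.1)]
[125, 121, 148, 137, 144, 154, 215, 248, 249, 248, 247, 247, 247, 248, 248, 248, 248, 248, 248, 248, 248, 247, 248, 247, 247, 247, 247, 247, 246, 247, 247, 248, 248, 225, 224, 222, 180, 84, 38, 37, 40, 37, 42, 40, 39, 41, 42, 40, 40, 41, 40, 41, 40, 39, 41, 37, 44, 45, 43, 44, 44, 42, 44, 42, 45, 44, 46, 45, 46, 46, 45, 46, 50, 50, 48, 49, 51, 49, 51, 45, 44, 37, 62, 117, 154, 159, 157, 165, 188, 189, 190, 189, 188, 186, 188, 189, 190, 189, 192, 200, 201, 212, 241, 244, 242, 243, 243, 244, 243, 244, 244, 209, 150, 137, 137, 118, 103, 107, 146, 154, 117, 98, 96, 95, 94]
```

View pics/w1c.png

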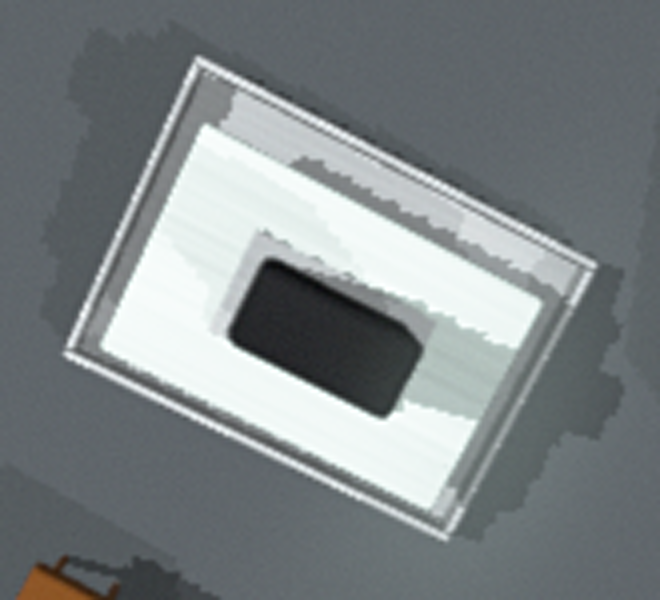

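```bash
python3 -m creep '-0.001 0.038 -0.003 0 0 -0.02 100;-0.001 0.038 -0.003 0 0 -0.02 100;-0.001 0.038 -0.003 0 0 -0.02 100;-0.001 0.038 -0.003 0 0 -0.02 100;-0.001 0.038 -0.003 0 0 -0.02 100;-0.001 0.038 -0.003 0 0 -0.02 100;-0.001 0.038 -0.003 0 0 -0.02 100' && python3 -m creep '-0.001 0.038 -0.003 0 0 -0.02 100;-0.001 0.038 -0.003 0 0 -0.02 100;-0.001 0.038 -0.003 0 0 -0.02 100;-0.001 0.038 -0.003 0 0 -0.02 100;-0.001 0.038 -0.003 0 0 -0.02 100;-0.001 0.038 -0.003 0 0 -0.02 100;0 0 0 0 0 0 100;0 0 0 0 0 0 100'
python3 - <<'E'
from h import *
c=cam('wrist');im=viewer.capture('wrist');o=readout.get_obs();print(o['tool_pos'],o['tcp_rot'],o['time'])
import pickle;pickle.dump(c,open('w2.pkl','wb'));cv2.imwrite('pics/w2.png',im[:,:,::-1])
E
```

```text
time: 1.95
tool_pos: [515.2, -23.8, 319.1]
tcp_rot: [3.141, 0.0, 0.125]
contact_force: [0.8, 0.1, -0.5]
grip_width: 91.8
finger_force: 0.0
time: 2.62
tool_pos: [509.8, 204.1, 300.7]
tcp_rot: [3.141, 0.001, 0.011]
contact_force: [1.0, -1.1, -0.4]
grip_width: 91.9
finger_force: 0.0
[510.19332184 202.96169826 301.00146335] [3.14059104e+00 6.55694823e-04 9.18000966e-03] 2.6667
```

View pics/w2.png

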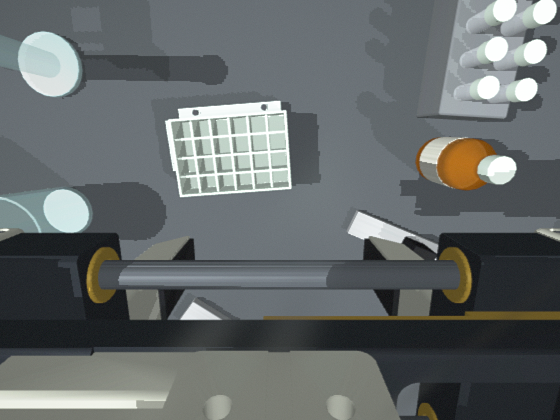

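The wrist view shows the plate with rim corners at about (173,122), (287,111), (290,188) and (181,195), and rails on its top and left. I'll extract the well openings.

```bash
cat > wells.py <<'E'
from h import *
def wells(im,c,roi,k=31,off=-4,amin=60,amax=500,z=44):
    x0,y0,x1,y1=roi
    g=cv2.cvtColor(im,cv2.COLOR_BGR2GRAY)[y0:y1,x0:x1]; s=4
    G=cv2.resize(g,None,fx=s,fy=s,interpolation=cv2.INTER_CUBIC)
    b=cv2.adaptiveThreshold(G,1,cv2.ADAPTIVE_THRESH_MEAN_C,cv2.THRESH_BINARY_INV,k*s|1,off)
    pts=[]
    for q in cv2.findContours(b,cv2.RETR_LIST,cv2.CHAIN_APPROX_NONE)[0]:
        r=cv2.minAreaRect(q); A=cv2.contourArea(q)/s/s
        if amin<A<amax and min(r[1])/max(r[1])>.75: pts.append(((np.array(r[0])+.5)/s-.5+[x0,y0]).tolist()+[A])
    return np.array(pts),b*255
def fitgrid(P,c0,yaw0,p=20.9):
    # assign to nearest node, LSQ rigid fit
    t,yw=np.array(c0,float),yaw0
    for _ in range(20):
        M=R.from_euler('z',yw).as_matrix()[:2,:2]; q=(P-t)@M
        n=np.c_[np.clip(np.round(q[:,0]/p-.5)+.5,-1.5,1.5),np.clip(np.round(q[:,1]/p-.5)+.5,-2.5,2.5)]*p
        a=n-n.mean(0); b=P-P.mean(0)
        yw=np.arctan2((a[:,0]*b[:,1]-a[:,1]*b[:,0]).sum(),(a*b).sum())
        M=R.from_euler('z',yw).as_matrix()[:2,:2]; t=P.mean(0)-M@n.mean(0)
    res=P-(n@M.T+t); return t,yw,np.hypot(*res.T)
E
python3 - <<'E'
from wells import *
import pickle
im=cv2.imread('pics/w2.png'); c=pickle.load(open('w2.pkl','rb'))
P,b=wells(im,c,(165,98,297,202)); print(len(P),P[:,2].round().tolist())
X=cast(c,P[:,:2],44)[:,:2]; t,y,r=fitgrid(X,(548,254),.06); print(t.round(1),y.round(4),r.round(1))
k=r<3; t,y,r=fitgrid(X[k],t,y); print(k.sum(),t.round(2),y.round(4),r.max())
g=cv2.cvtColor(im,cv2.COLOR_BGR2GRAY)
for th in (150,175,195):
    m=((g>th)).astype(np.uint8); m[:98]=0;m[202:]=0;m[:,:160]=0;m[:,297:]=0
    print(rects(c,m,44,800))
print(proj(c,[[*(t+R.from_euler('z',y).as_matrix()[:2,:2]@np.array(q)),44] for q in ((42.75,63.9),(42.75,-63.9),(-42.75,-63.9),(-42.75,63.9))]).round(1).tolist())
E
```

```text
23 [170.0, 139.0, 125.0, 110.0, 134.0, 171.0, 138.0, 125.0, 221.0, 230.0, 116.0, 178.0, 134.0, 216.0, 236.0, 246.0, 123.0, 191.0, 207.0, 225.0, 261.0, 262.0, 119.0]
[550.  256.8] 0.0848 [0.6 0.8 0.5 0.3 0.3 0.8 0.7 0.5 0.3 0.4 1.1 0.5 0.6 0.5 0.3 0.5 1.4 0.8
 0.7 0.6 0.2 0.1 1.3]
23 [550.01 256.76] 0.0848 1.3824894510254881
[([230.0, 149.0], 554.3, 259.4, 96.6, 132.2, 4.9)]
[([230.0, 148.0], 554.3, 259.4, 96.1, 131.8, 4.9)]
[([230.0, 148.0], 554.3, 259.4, 96.0, 131.5, 4.9)]
[[168.2, 118.6], [286.3, 109.4], [291.4, 187.9], [180.2, 196.0]]
```

```bash
python3 -m creep '-0.02 -0.027 -0.006 0 0 -0.065 100;-0.02 -0.027 -0.006 0 0 -0.065 100;-0.02 -0.027 -0.006 0 0 -0.065 100;-0.02 -0.027 -0.006 0 0 -0.065 100;-0.02 -0.027 -0.006 0 0 -0.065 100;-0.02 -0.027 -0.006 0 0 -0.065 100;0 0 0 0 0 0 100;0 0 0 0 0 0 100'
python3 - <<'E'
from h import *
c=cam('wrist');im=viewer.capture('wrist');o=readout.get_obs();print(o['tool_pos'],o['tcp_rot'],o['time'])
import pickle;pickle.dump(c,open('w3.pkl','wb'));cv2.imwrite('pics/w3.png',im[:,:,::-1])
im=im[:,:,::-1]
g=cv2.cvtColor(im,cv2.COLOR_BGR2GRAY); g[235:]=90; 
for t in (130,150,170):print([r for r in rects(c,g>t,10,300)])
for t in (40,55,70):print('blk',[r for r in rects(c,(g<t)&(np.arange(420)[:,None]<228),46,150)])
E
```

```text
time: 3.33
tool_pos: [389.5, 39.3, 265.5]
tcp_rot: [3.141, -0.0, -0.387]
contact_force: [0.6, 0.6, 0.1]
grip_width: 92.1
finger_force: 0.0
[390.49371345  40.193769   265.80390064] [-3.14128320e+00 -1.50074806e-03 -3.84699060e-01] 3.3833
[([273.0, 153.0], 430.6, 29.6, 31.6, 170.5, -22.2), ([40.0, 127.0], 556.9, 264.6, 105.7, 150.8, 4.9), ([241.0, 32.0], 550.5, 9.4, 62.1, 62.6, -22.2)]
[([273.0, 153.0], 431.0, 29.2, 30.5, 170.0, -22.2), ([36.0, 119.0], 557.0, 263.7, 105.3, 147.9, 4.8), ([255.0, 49.0], 536.0, 7.6, 35.1, 62.0, -2.4), ([237.0, 8.0], 573.5, 9.4, 19.5, 36.6, -22.2)]
[([273.0, 153.0], 431.1, 29.4, 30.5, 169.1, -22.2), ([28.0, 119.0], 560.6, 274.5, 95.9, 126.8, 4.8), ([236.0, 7.0], 574.1, 9.7, 18.6, 35.6, -22.2)]
blk []
blk [([273.0, 155.0], 431.9, 28.7, 18.6, 27.0, -22.2), ([550.0, 90.0], 388.4, -235.9, 18.8, 51.3, 80.2), ([502.0, 99.0], 396.4, -188.9, 20.0, 91.1, 75.5)]
blk [([273.0, 155.0], 431.9, 28.7, 18.6, 27.0, -22.2), ([515.0, 97.0], 391.5, -210.8, 69.4, 92.5, 80.2)]
```

View pics/w3.png

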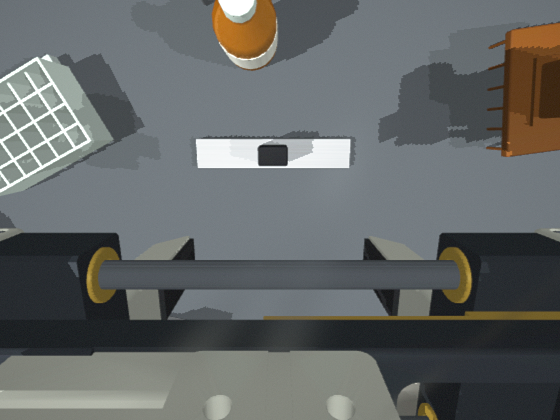

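The small grey bar is centred at (273,153) and measures 31×170 mm at yaw −0.387, which matches the description. I'll go down over it.

```bash
python3 -m creep '0.0205 -0.0055 -0.03 0 0 0 100;0.0205 -0.0055 -0.03 0 0 0 100;0 0 -0.035 0 0 0 100;0 0 -0.035 0 0 0 100;0 0 -0.03 0 0 0 100;0 0 -0.017 0 0 0 100;0 0 -0.008 0 0 0 100;0 0 0 0 0 0 100' && python3 -m creep '0 0 0 0 0 0 0;0 0 0 0 0 0 0;0 0 0 0 0 0 0;0 0 0 0 0 0 0;0 0 0 0 0 0 0;0 0 0 0 0 0 0;0 0 0 0 0 0 0'
```

```text
time: 4.05
tool_pos: [431.3, 31.0, 78.9]
tcp_rot: [3.141, 0.003, -0.381]
contact_force: [0.4, 0.6, 0.7]
grip_width: 91.5
finger_force: 0.0
time: 4.63
tool_pos: [431.6, 30.8, 80.5]
tcp_rot: [-3.142, -0.001, -0.381]
contact_force: [0.1, -0.1, 0.3]
grip_width: 49.7
finger_force: 0.0
```

```bash
python3 -m creep '0 0 0 0 0 0 0;0 0 0 0 0 0 0;0 0 0 0 0 0 0;0 0 0 0 0 0 0;0 0 0 0 0 0 0;0 0 0.01 0 0 0 0;0 0 0.03 0 0 0 0;0 0 0.03 0 0 0 0' && python3 -m creep '0 0 0 0 0 0 0;0.007 0.0345 0 0 0 0.075 0;0.007 0.0345 0 0 0 0.075 0;0.007 0.0345 0 0 0 0.075 0;0.007 0.0345 0 0 0 0.075 0;0.007 0.0345 0 0 0 0.075 0;0.009 0.0475e0 0 0 0 0 0'
python3 - <<'E'
from h import *
o=readout.get_obs();print(o['tool_pos'],o['tcp_rot'],o['time'],o['grip_width'])
E
```

```text
time: 5.3
tool_pos: [430.0, 31.1, 149.6]
tcp_rot: [3.14, 0.005, -0.381]
contact_force: [0.6, -0.3, -4.6]
grip_width: 29.8
finger_force: 30.0
[430.0326083   31.07255097 149.61385836] [ 3.14032088  0.00521078 -0.38141557] 5.3 29.830656642275233out of range: row 7 has 0.0475, outside -0.0417 to 0.0417
```

Grasped (29.8 mm wide, about 4.6 N of weight). I'll redo the refused carry within the limits.

```bash
python3 -m creep '0.007 0.0365 0 0 0 0.077 0;0.007 0.0365 0 0 0 0.077 0;0.007 0.0365 0 0 0 0.077 0;0.007 0.0365 0 0 0 0.077 0;0.007 0.0365 0 0 0 0.077 0;0.007 0.0365 0 0 0 0.081 0;0 0 0 0 0 0 0;0 0 0 0 0 0 0'
python3 - <<'E'
from wells import *
import pickle
c=cam('wrist');im=viewer.capture('wrist')[:,:,::-1];o=readout.get_obs();print(o['tool_pos'],o['tcp_rot'],o['time'],o['grip_width'])
pickle.dump(c,open('w4.pkl','wb'));cv2.imwrite('pics/w4.png',im)
E
```

```text
time: 5.97
tool_pos: [472.7, 251.6, 149.1]
tcp_rot: [3.141, 0.002, 0.088]
contact_force: [-1.6, -1.2, -4.5]
grip_width: 29.8
finger_force: 30.0
[472.44681064 250.23014792 149.07910115] [3.14070491e+00 2.70906099e-03 8.61528130e-02] 6.0167 29.74447928316269
```

View pics/w4.png

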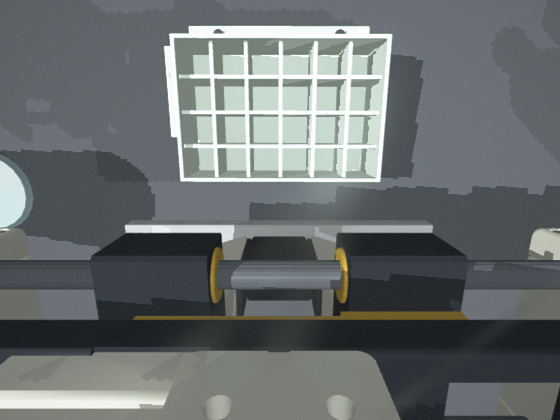

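The view shows the rim corners at (170,36), (391,36), (381,181) and (181,180), with the held bar's front edge at rows 221–232, parallel to the plate.

Run:
```python
from h import *
import pickle
im=cv2.imread('pics/w4.png'); c=pickle.load(open('w4.pkl','rb')); g=cv2.cvtColor(im,cv2.COLOR_BGR2GRAY)
m=((g>150)*1).astype(np.uint8); m[:32]=0; m[190:]=0; m[:,:150]=0; m[:,410:]=0
# sub-pixel edges along rays: fit lines with contour bands
def line(pts): 
    vx,vy,x,y=cv2.fitLine(np.array(pts,np.float32),cv2.DIST_HUBER,0,.01,.01).ravel(); return np.array([x,y]),np.array([vx,vy])
bot=[(u,178+np.argmax(-np.diff(g[178:190,u].astype(int)))+.5) for u in range(190,375,3)]
top=[(u,30+np.argmax(np.diff(g[30:40,u].astype(int)))+.5) for u in range(372,388,2)]
rt=[(370+np.argmax(-np.diff(g[v,370:400].astype(int)))+.5,v) for v in range(45,175,3)]
lf=[(165+np.argmax(np.diff(g[v,165:190].astype(int)))+.5,v) for v in range(140,175,3)]
def X(a,b):
    (p,d),(q,e)=a,b; s=np.linalg.solve(np.c_[d,-e],q-p); return p+s[0]*d
B,T,Rr,L=map(line,(bot,top,rt,lf))
print(bot[::12],top,rt[::10],lf[::3])
C=[X(B,Rr),X(B,L)]; W=cast(c,C,44)[:,:2]; print(np.round(C,1),W.round(1),np.linalg.norm(W[0]-W[1]))
d=W[1]-W[0]; yaw=np.arctan2(-d[0],d[1]); ex=np.array([np.cos(yaw),np.sin(yaw)]); print('yaw',yaw,'centre',W.mean(0)+42.75*ex)
bar=[(u,215+np.argmax(np.diff(g[215:228,u].astype(int)))+.5) for u in range(140,420,5)]
b=cast(c,bar,79.5)[:,:2]; v=np.polyfit(b[:,1],b[:,0],1); print('bar yaw',-np.arctan(v[0]), b[len(b)//2])
e=[(126,222),(433,222)]; be=cast(c,e,79.5)[:,:2]; print('bar ends',be.round(1),be.mean(0))
```

```text
[(190, np.float64(181.5)), (226, np.float64(181.5)), (262, np.float64(181.5)), (298, np.float64(181.5)), (334, np.float64(181.5)), (370, np.float64(181.5))] [(372, np.float64(33.5)), (374, np.float64(33.5)), (376, np.float64(33.5)), (378, np.float64(33.5)), (380, np.float64(33.5)), (382, np.float64(33.5)), (384, np.float64(33.5)), (386, np.float64(33.5))] [(np.float64(391.5), 45), (np.float64(388.5), 75), (np.float64(386.5), 105), (np.float64(383.5), 135), (np.float64(381.5), 165)] [(np.float64(176.5), 140), (np.float64(177.5), 149), (np.float64(178.5), 158), (np.float64(179.5), 167)]
[[379.7 181.5]
 [180.5 181.5]] [[512.3 190.1]
 [501.1 317.2]] 127.60752693457559
yaw 0.0879825080066935 centre [549.322328   257.44491912]
bar yaw 0.08796123721101617 [488.86677564 252.31111489]
bar ends [[482.9 335.7]
 [497.6 169.8]] [490.25422053 252.70108882]
```

Plate centre (549.3, 257.4), yaw 0.088, rim length 127.6 (given 127.8). The bar is parallel, centred within 0.5 mm, with a 16.5 mm gap. I'll lower it, then slide it in.

```bash
python3 -m creep '0 0 -0.03 0 0 0 0;0 0 -0.025 0 0 0 0;0 0 -0.01 0 0 0 0;0 0 -0.0045 0 0 0 0;0 0 0 0 0 0 0;0.006 0.0005 0 0 0 0 0;0.004 0.0004 0 0 0 0 0;0 0 0 0 0 0 0'
cat > gap.py <<'E'
from h import *
import sys
c=cam('wrist');im=viewer.capture('wrist')[:,:,::-1];o=readout.get_obs();print(o['tool_pos'],o['tcp_rot'],o['time'],o['grip_width'],o['contact_force'])
import pickle;pickle.dump(c,open(f'{sys.argv[1]}.pkl','wb'));cv2.imwrite(f'pics/{sys.argv[1]}.png',im)
E
python3 gap.py w5
```

```text
time: 6.68
tool_pos: [485.3, 250.7, 81.5]
tcp_rot: [-3.141, -0.003, 0.084]
contact_force: [-0.5, 0.1, -5.9]
grip_width: 29.9
finger_force: 30.0
[484.53773637 250.64298486  81.1902948 ] [-3.14130007e+00 -1.57875677e-03  8.40170830e-02] 6.7333 29.769795839355552 [-0.92971116 -1.09863069 -4.78490499]
```

View pics/w5.png

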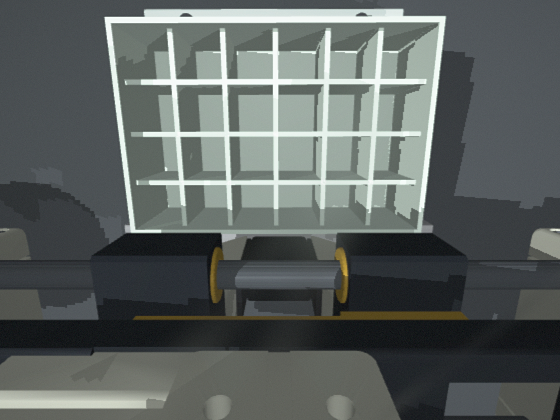

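The view shows the rim's near edge at row 232 and the bar's ends visible just beyond it, at (128,226) and (430,226). I'll measure the remaining gap numerically.

```bash
cat > g2.py <<'E'
from h import *
import pickle,sys
n=sys.argv[1]; im=cv2.imread(f'pics/{n}.png'); c=pickle.load(open(f'{n}.pkl','rb')); g=cv2.cvtColor(im,cv2.COLOR_BGR2GRAY).astype(int)
for cols in ((124,126,128,130),(422,425,428,431)):
    for u in cols: print(u,g[214:236,u].tolist())
rim=[(u,222+np.argmax(-np.diff(g[222:240,u]))+.5) for u in (145,160,175,190,340,360,380,400)]
print(rim); W=cast(c,rim,44)[:,:2]; v=np.polyfit(W[:,1],W[:,0],1); print('face yaw',-np.arctan(v[0]),W.round(1).tolist())
E
python3 g2.py w5
```

```text
124 [81, 81, 81, 82, 79, 80, 82, 81, 79, 80, 83, 104, 113, 110, 111, 93, 90, 87, 87, 78, 37, 22]
126 [80, 81, 81, 82, 79, 81, 81, 81, 82, 81, 93, 159, 179, 182, 182, 177, 176, 174, 138, 56, 24, 24]
128 [134, 107, 107, 105, 97, 88, 84, 88, 82, 86, 88, 154, 174, 180, 180, 177, 177, 176, 138, 45, 20, 24]
130 [241, 242, 241, 241, 238, 236, 236, 237, 235, 235, 234, 234, 225, 216, 215, 212, 199, 197, 146, 47, 16, 25]
422 [194, 194, 191, 170, 166, 167, 146, 130, 131, 130, 119, 135, 147, 150, 145, 143, 139, 142, 116, 42, 16, 22]
425 [61, 61, 62, 60, 58, 59, 68, 79, 80, 82, 87, 121, 140, 141, 139, 139, 137, 139, 112, 41, 19, 18]
428 [62, 59, 64, 59, 63, 63, 61, 64, 73, 82, 89, 120, 142, 142, 141, 138, 136, 139, 114, 38, 17, 20]
431 [61, 62, 62, 60, 59, 61, 61, 63, 62, 63, 83, 122, 143, 146, 142, 139, 135, 136, 112, 37, 24, 22]
[(145, np.float64(232.5)), (160, np.float64(232.5)), (175, np.float64(232.5)), (190, np.float64(232.5)), (340, np.float64(232.5)), (360, np.float64(232.5)), (380, np.float64(232.5)), (400, np.float64(232.5))]
face yaw 0.08383032973135401 [[502.8, 311.0], [503.3, 304.4], [503.9, 297.9], [504.4, 291.3], [509.9, 225.8], [510.7, 217.0], [511.4, 208.3], [512.1, 199.6]]
```

```bash
cat > g3.py <<'E'
from h import *
import pickle,sys
from scipy.signal import find_peaks
n=sys.argv[1]; ue=[float(x) for x in sys.argv[2:4]]; vb=float(sys.argv[4])
im=cv2.imread(f'pics/{n}.png'); c=pickle.load(open(f'{n}.pkl','rb')); g=cv2.cvtColor(im,cv2.COLOR_BGR2GRAY).astype(float)
bar=cast(c,[(ue[0],vb),(ue[1],vb)],10)[:,:2]; d=bar[0]-bar[1]; yaw=np.arctan2(-d[0],d[1]); ex=np.array([np.cos(yaw),np.sin(yaw)]); ey=np.array([-ex[1],ex[0]])
print('bar',bar.round(1).tolist(),'len',np.linalg.norm(d),'yaw',yaw)
for u0,u1 in ((188,218),(236,268),(284,316)):
    p=g[:,u0:u1].mean(1); k,_=find_peaks(p,prominence=15); k=[q for q in k if q<230]
    w=cast(c,[((u0+u1)/2,q) for q in k],44)[:,:2]
    print(k,((w-bar.mean(0))@ex).round(1),((w-bar.mean(0))@ey).round(1))
# column walls on a row between cross walls
for v0,v1 in ((100,125),(145,175)):
    p=g[v0:v1].mean(0); k,_=find_peaks(p,prominence=15); k=[q for q in k if 100<q<450]
    w=cast(c,[(q,(v0+v1)/2) for q in k],44)[:,:2]; print(k,((w-bar.mean(0))@ey).round(1))
E
python3 g3.py w5 125.5 432.5 224.9
```

```text
bar [[493.9, 336.0], [508.0, 167.7]] len 168.90134086139406 yaw 0.08381010299945611
[np.int64(12), np.int64(21), np.int64(52), np.int64(83), np.int64(132), np.int64(184)] [92.8 89.8 79.2 68.1 49.5 28.3] [28.2 28.4 29.  29.7 30.8 32. ]
[np.int64(21), np.int64(52), np.int64(83), np.int64(132), np.int64(181)] [89.8 79.2 68.1 49.5 29.5] [10.1 10.3 10.5 10.9 11.3]
[np.int64(21), np.int64(52), np.int64(83), np.int64(132), np.int64(181)] [89.8 79.2 68.1 49.5 29.5] [-7.9 -8.  -8.2 -8.5 -8.9]
[np.int64(119), np.int64(176), np.int64(226), np.int64(277), np.int64(326), np.int64(375), np.int64(432)] [ 63.9  41.1  21.2   0.8 -18.8 -38.3 -61.1]
[np.int64(124), np.int64(180), np.int64(228), np.int64(277), np.int64(324), np.int64(372), np.int64(427)] [ 64.2  41.   21.1   0.8 -18.6 -38.5 -61.3]
```

The gap is about 6 mm. I'll slide in, with smaller steps at the end while watching the force.

```bash
python3 -m creep '0.003 0.0005 0 0 0 0 0;0.0025 0.0005 0 0 0 0 0;0 0 0 0 0 0 0' | grep -E 'pos|contact'; for i in 1; do python3 -m creep '0.0006 0 0 0 0 0 0;0 0 0 0 0 0 0' | grep -E 'pos|contact'; done; python3 -m creep '0.0006 0 0 0 0 0 0;0 0 0 0 0 0 0' | grep -E 'pos|contact';python3 -m creep '0.0006 0 0 0 0 0 0;0 0 0 0 0 0 0' | grep -E 'pos|contact'; python3 gap.py w6; python3 g3.py w6 125.5 432.5 224.9
```

```text
tool_pos: [489.6, 251.9, 80.8]
contact_force: [-0.1, -0.0, -5.1]
tool_pos: [489.5, 251.8, 80.7]
contact_force: [0.3, -0.1, -4.2]
tool_pos: [490.1, 251.8, 80.7]
contact_force: [0.1, -0.5, -4.8]
tool_pos: [490.8, 251.8, 80.8]
contact_force: [-0.1, -0.9, -4.7]
[490.77337272 251.77677986  80.74555352] [ 3.14150883e+00 -5.11787102e-05  8.48068018e-02] 7.5333 29.97651132440374 [ 0.35882301 -0.28856515 -4.98246645]
bar [[499.4, 336.7], [513.6, 169.1]] len 168.14226577730767 yaw 0.08465148075648136
[np.int64(23), np.int64(37), np.int64(63), np.int64(94), np.int64(107), np.int64(145), np.int64(196)] [88.7 84.  75.  63.8 59.  44.3 23.1] [28.3 28.6 29.1 29.8 30.1 30.9 32.2]
[np.int64(37), np.int64(63), np.int64(94), np.int64(107), np.int64(145), np.int64(193)] [84.  75.  63.8 59.  44.3 24.4] [10.2 10.4 10.6 10.7 11.  11.4]
[np.int64(37), np.int64(63), np.int64(97), np.int64(107), np.int64(145), np.int64(193)] [84.  75.  62.7 59.  44.3 24.4] [-7.8 -8.  -8.2 -8.2 -8.5 -8.8]
[np.int64(119), np.int64(177), np.int64(228), np.int64(276), np.int64(328), np.int64(377), np.int64(435)] [ 63.5  40.5  20.3   1.2 -19.4 -38.8 -61.8]
[np.int64(125), np.int64(181), np.int64(229), np.int64(277), np.int64(326), np.int64(374), np.int64(429)] [ 63.4  40.3  20.6   0.9 -19.3 -39.  -61.6]
```

```bash
f(){ grep -E 'pos|contact'; }; python3 -m creep '0.0006 0 0 0 0 0 0;0 0 0 0 0 0 0' | f; python3 -m creep '0.0006 0 0 0 0 0 0;0 0 0 0 0 0 0' | f;python3 -m creep '0.0006 0 0 0 0 0 0;0 0 0 0 0 0 0' | f; python3 gap.py w7; python3 g3.py w7 125.5 432.5 224.9 | sed -n '1,4p'
```

```text
tool_pos: [491.3, 251.7, 80.7]
contact_force: [-0.7, -0.3, -3.8]
tool_pos: [491.8, 251.7, 80.7]
contact_force: [-0.7, -0.2, -4.8]
tool_pos: [492.4, 251.7, 80.7]
contact_force: [-2.0, 0.4, -3.8]
[492.37264962 251.69362045  80.66754578] [3.14139109e+00 5.51035475e-04 8.48120091e-02] 8.0833 29.5805369241752 [-1.73084841 -0.13185994 -4.25372593]
bar [[500.9, 336.5], [515.1, 169.1]] len 168.03039912491533 yaw 0.08462301922588852
[np.int64(26), np.int64(37), np.int64(63), np.int64(94), np.int64(107), np.int64(146), np.int64(197)] [87.6 83.9 75.  63.8 59.  43.9 22.7] [28.3 28.6 29.1 29.8 30.  30.9 32.2]
[np.int64(37), np.int64(63), np.int64(94), np.int64(107), np.int64(146), np.int64(194)] [83.9 75.  63.8 59.  43.9 24. ] [10.2 10.4 10.6 10.7 11.  11.4]
[np.int64(37), np.int64(63), np.int64(98), np.int64(107), np.int64(146), np.int64(194)] [83.9 75.  62.3 59.  43.9 24. ] [-7.8 -8.  -8.2 -8.2 -8.5 -8.8]
```

Contact is made: over the last 1.2 mm the plate moved with the bar, with only about 1.7 N. Release and rise.

```bash
python3 -m creep '0 0 -0.0006 0 0 0 0;0 0 0 0 0 0 60;0 0 0 0 0 0 60;0 0 0 0 0 0 60;0 0 0 0 0 0 60;0 0 0 0 0 0 60;0 0 0.01 0 0 0 60;0 0 0.035 0 0 0 60' && python3 -m creep '0 0 0.035 0 0 0 60;-0.02 0 0.035 0 0 0 60;-0.025 0 0.025 0 0 0 60;-0.02 0 0.02 0 0 0 60;0 0 0 0 0 0 60;0 0 0 0 0 0 60' && python3 gap.py w8
```

```text
time: 8.75
tool_pos: [490.1, 250.8, 121.9]
tcp_rot: [3.139, 0.009, 0.085]
contact_force: [-0.2, 0.2, -0.3]
grip_width: 54.9
finger_force: 0.0
time: 9.25
tool_pos: [427.6, 252.0, 242.0]
tcp_rot: [-3.141, -0.004, 0.086]
contact_force: [-0.5, -0.6, -1.0]
grip_width: 54.7
finger_force: 0.0
[427.81674228 251.84911024 240.76816463] [-3.14125639e+00 -1.86593226e-03  8.51823271e-02] 9.3 55.227409233599204 [ 0.22288658 -0.2188099   1.30548583]
```

View pics/w8.png

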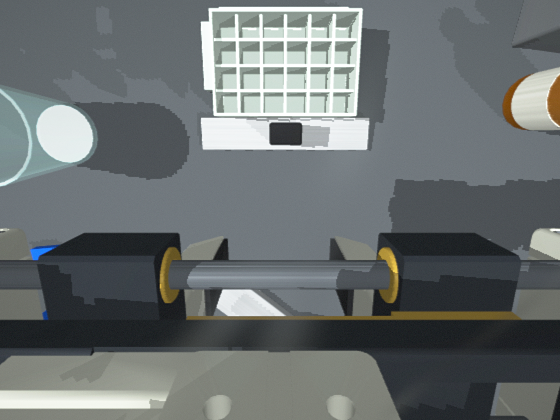

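The view shows the bar lying flush on the near side: bar (202–368, 118–150), plate (209–362), both centred at about column 285. I'll now measure the plate with the wrist turned as it will be at the end, so camera bias cancels against the replicator measurement.

```bash
python3 -m creep '0.0096 -0.0023 0.003 0 0 0.121 60;0.0096 -0.0023 0.003 0 0 0.121 60;0.0096 -0.0023 0.003 0 0 0.121 60;0.0096 -0.0023 0.003 0 0 0.121 60;0.0096 -0.0023 0.003 0 0 0.121 60;0.0096 -0.0023 0.003 0 0 0.121 60;0.0096 -0.0023 0.003 0 0 0.121 60' && python3 -m creep '0.0096 -0.0023 0.003 0 0 0.121 60;0.0096 -0.0023 0.003 0 0 0.121 60;0.0096 -0.0023 0.003 0 0 0.121 60;0.0096 -0.0023 0.003 0 0 0.121 60;0.0096 -0.0023 0.003 0 0 0.121 60;0.0096 -0.0023 0.003 0 0 0.121 60;0 0 0 0 0 0 60;0 0 0 0 0 0 60' && python3 gap.py w9
cat > rim.py <<'E'
from h import *
import pickle,sys
# outline corners of a bright quad: gradient edges near predicted sides, line fits, all at height z
def quad(n,z,ctr,yaw,hx,hy,band=6,sides='XxYy'):
    im=cv2.imread(f'pics/{n}.png'); c=pickle.load(open(f'{n}.pkl','rb')); g=cv2.GaussianBlur(cv2.cvtColor(im,cv2.COLOR_BGR2GRAY),(0,0),.7).astype(np.float32)
    M=R.from_euler('z',yaw).as_matrix()[:2,:2]; out={}
    for s in sides:
        P=[]
        for t in np.linspace(-.85,.85,35):
            off=np.linspace(-band,band,8*band+1)
            L={'X':np.c_[hx+off,0*off+t*hy],'x':np.c_[-hx-off,0*off+t*hy],'Y':np.c_[0*off+t*hx,hy+off],'y':np.c_[0*off+t*hx,-hy-off]}[s]
            uv=proj(c,np.c_[L@M.T+ctr,np.full(len(L),z)]).astype(np.float32)
            v=cv2.remap(g,uv[None,:,0].copy(),uv[None,:,1].copy(),cv2.INTER_LINEAR)[0]
            d=-np.diff(v); k=d.argmax()
            if d[k]>4: P.append(L[k]/2+L[k+1]/2)
        P=np.array(P); a,b=(P[:,0],P[:,1]) if s in 'Xx' else (P[:,1],P[:,0])
        k=abs(a-np.median(a))<2; q=np.polyfit(b[k],a[k],1); out[s]=(round(float(q[1]),2),round(float(np.arctan(q[0])*(-1 if s in 'Xx' else 1)),4),int(k.sum()))
    return out
E
python3 - <<'E'
from rim import *
from wells import *
for n in ('w8','w9'):
    print(n,quad(n,44,(550.5,257.4),.086,42.75,63.9))
    im=cv2.imread(f'pics/{n}.png'); c=pickle.load(open(f'{n}.pkl','rb'))
    M=R.from_euler('z',.086).as_matrix()[:2,:2]
    uv=proj(c,[[*(M@np.array(q)+[550.5,257.4]),44] for q in ((43,64),(43,-64),(-43,-64),(-43,64))]); a=np.maximum(uv.min(0)-3,0).astype(int);b=(uv.max(0)+3).astype(int)
    print(uv.round().tolist())
    for zz in (37,44):
        P,_=wells(im,c,(*a,*b),amax=900); X=cast(c,P[:,:2],zz)[:,:2]; t,y,r=fitgrid(X,(550.5,257.4),.086); k=r<3; t,y,r=fitgrid(X[k],t,y); print('wells',zz,k.sum(),t.round(2),round(y,4),r.mean().round(2))
E
```

```text
time: 9.88
tool_pos: [495.8, 235.1, 259.5]
tcp_rot: [-3.14, 0.002, 0.937]
contact_force: [0.4, -0.0, 0.2]
grip_width: 55.2
finger_force: 0.0
time: 10.55
tool_pos: [552.8, 221.4, 277.4]
tcp_rot: [-3.139, 0.0, 1.653]
contact_force: [1.0, 0.6, -0.8]
grip_width: 55.2
finger_force: 0.0
[552.29383713 221.5688533  277.60869559] [-3.13917379e+00  3.36641760e-04  1.65325193e+00] 10.6 55.13560004404348 [ 0.1031888  -0.20868586 -0.91260804]
w8 {'X': (48.62, 0.0, 21), 'x': (-42.83, -0.0002, 27), 'Y': (63.95, 0.0034, 10), 'y': (-64.07, -0.0014, 35)}
[[208.0, 8.0], [362.0, 7.0], [356.0, 116.0], [213.0, 116.0]]
wells 37 16 [551.23 257.95] 0.0954 0.63
wells 44 16 [550.1  258.12] 0.0954 1.12
w9 {'X': (36.9, 0.0005, 22), 'x': (-44.31, -0.0431, 17), 'Y': (58.14, 0.0011, 22), 'y': (-63.75, -0.0056, 35)}
[[323.0, 95.0], [319.0, 219.0], [240.0, 220.0], [236.0, 95.0]]
wells 37 20 [550.55 258.03] 0.0881 0.42
wells 44 20 [550.54 258.78] 0.0881 0.83
```

Plate is at (550.5, 257.5), yaw 0.087, and the two wrist orientations agree to about 0.6 mm. On to the replicator.

```bash
python3 -m creep '0 -0.039 0 0 0 -0.02 60;0 -0.039 0 0 0 -0.02 60;0 -0.039 0 0 0 -0.02 60;0 -0.039 0 0 0 -0.02 60;0 -0.039 0 0 0 -0.02 60;0 -0.039 0 0 0 -0.02 60;0 -0.039 0 0 0 -0.02 60' && python3 -m creep '0 -0.039 0 0 0 -0.02 60;0 -0.039 0 0 0 -0.02 60;0 -0.039 0 0 0 -0.02 60;0 -0.039 0 0 0 -0.02 60;0 -0.039 0 0 0 -0.02 60;0 -0.039 0 0 0 -0.02 60;0 -0.039 0 0 0 -0.02 60;0 0 0 0 0 0 60' && python3 -m creep '0 0 0 0 0 0 60' >/dev/null && python3 gap.py w10
python3 - <<'E'
from rim import *
print('plate',quad('w10',44,(554.6,-288.7),-.197,38,59))
c=pickle.load(open('w10.pkl','rb')); im=cv2.imread('pics/w10.png'); g=cv2.cvtColor(im,cv2.COLOR_BGR2GRAY)
u=proj(c,[[555,-288.7,98]])[0]; print(u)
m=np.zeros_like(g); m[int(u[1])-40:int(u[1])+40,int(u[0])-40:int(u[0])+40]=1
for t in (45,55,70): print('grip',rects(c,(g<t)&(m>0)&(np.arange(420)[:,None]<230),98,150))
for t in (200,215): 
    k=cv2.morphologyEx(((g>t)).astype(np.uint8),cv2.MORPH_OPEN,np.ones((5,5))); k[235:]=0
    print([r for r in rects(c,k,44,1000)])
E
```

```text
time: 11.18
tool_pos: [551.5, -52.6, 278.7]
tcp_rot: [-3.141, -0.0, 1.514]
contact_force: [1.0, 1.0, -0.8]
grip_width: 55.4
finger_force: 0.0
time: 11.85
tool_pos: [550.9, -330.5, 277.7]
tcp_rot: [-3.141, 0.002, 1.368]
contact_force: [-1.0, 0.1, 0.1]
grip_width: 54.7
finger_force: 0.0
[ 551.8542175  -324.18458814  278.10474837] [-3.14006359e+00 -1.26882048e-03  1.37448383e+00] 11.9833 54.91850483256235 [-0.74644752  0.73972858  0.77761408]
plate {'X': (37.78, 0.0046, 35), 'x': (-38.12, 0.0122, 21), 'Y': (59.42, -0.0059, 35), 'y': (-57.47, 0.0148, 32)}
[274.337882   165.13711156]
grip [([277.0, 168.0], 556.3, -287.6, 21.8, 47.0, -12.1)]
grip [([275.0, 163.0], 556.0, -287.9, 22.3, 47.7, -10.9)]
grip [([275.0, 163.0], 555.9, -287.6, 22.5, 48.5, -11.0)]
[([279.0, 154.0], 559.3, -289.9, 85.8, 118.5, -11.4), ([472.0, 22.0], 762.5, -200.0, 44.7, 80.6, 83.8)]
[([276.0, 156.0], 555.5, -287.9, 74.7, 116.3, -11.2), ([464.0, 27.0], 762.7, -199.3, 44.5, 80.0, 84.7)]
```

Replicator at (555.2, −287.8), yaw −0.195; its plate measures 74.7×116.3, as expected. I'll go down and grip it.

```bash
python3 -m creep '0.0018 0.0182 -0.03 0 0 0 60;0.0018 0.0182 -0.03 0 0 0 60;0 0 -0.035 0 0 0 60;0 0 -0.03 0 0 0 60;0 0 -0.02 0 0 0 60;0 0 -0.009 0 0 0 60;0 0 0 0 0 0 60;0 0 0 0 0 0 60' && python3 -m creep '0 0 0 0 0 0 0;0 0 0 0 0 0 0;0 0 0 0 0 0 0;0 0 0 0 0 0 0;0 0 0 0 0 0 0;0 0 0 0 0 0 0;0 0 0 0 0 0 0;0 0 0 0 0 0 0'
```

```text
time: 12.65
tool_pos: [556.5, -287.0, 126.0]
tcp_rot: [3.141, 0.0, 1.378]
contact_force: [0.1, 0.2, 1.3]
grip_width: 54.7
finger_force: 0.0
time: 13.32
tool_pos: [556.0, -287.9, 125.5]
tcp_rot: [3.141, 0.0, 1.378]
contact_force: [-1.5, -0.1, 3.8]
grip_width: 23.8
finger_force: 30.0
```

Gripped at 23.8 mm. I'll lift, then carry it along an arc over the rack (x ≈ 675), clear of the bottle.

```bash
python3 -m creep '0 0 0.005 0 0 0 0;0 0 0.015 0 0 0 0;0 0 0.03 0 0 0 0;0 0 0.035 0 0 0 0;0 0 0.035 0 0 0 0;0 0 0.03 0 0 0 0;0 0 0.01 0 0 0 0;0 0 0 0 0 0 0' && python3 -m creep '0.01 0.0125 0 0 0 0 0;0.02 0.025 0 0 0 0 0;0.02 0.025 0 0 0 0 0;0.02 0.025 0 0 0 0 0;0.02 0.025 0 0 0 0 0;0.02 0.025 0 0 0 0 0;0.01 0.0125 0 0 0 0 0;0 0 0 0 0 0 0' && python3 -m creep '0 0.03 0 0 0 0.0353 0;0 0.03 0 0 0 0.0353 0;0 0.03 0 0 0 0.0353 0;0 0.03 0 0 0 0.0353 0;0 0.03 0 0 0 0.0353 0;0 0.03 0 0 0 0.0353 0;0 0.03 0 0 0 0.0353 0;0 0.03 0 0 0 0.0353 0'
```

```text
time: 13.98
tool_pos: [556.6, -288.1, 287.7]
tcp_rot: [3.137, 0.002, 1.378]
contact_force: [-0.0, -0.3, -3.0]
grip_width: 23.9
finger_force: 30.0
time: 14.65
tool_pos: [677.0, -133.7, 280.6]
tcp_rot: [-3.136, -0.002, 1.382]
contact_force: [-0.8, -0.7, -3.1]
grip_width: 23.7
finger_force: 30.0
time: 15.32
tool_pos: [675.0, 102.7, 282.0]
tcp_rot: [-3.137, 0.0, 1.661]
contact_force: [0.8, 0.8, -3.2]
grip_width: 23.8
finger_force: 30.0
```

```bash
python3 -m creep '-0.018 0.022 0 0 0 0 0;-0.024 0.03 0 0 0 0 0;-0.024 0.03 0 0 0 0 0;-0.024 0.03 0 0 0 0 0;-0.02 0.025 0 0 0 0 0;-0.012 0.014 0 0 0 0 0;-0.003 0.004 0 0 0 0 0;0 0 0 0 0 0 0' && python3 -m creep '0 0 0 0 0 0 0;0 0 0 0 0 0 0;0 0 0 0 0 0 0' && python3 gap.py w11
python3 - <<'E'
from rim import *
o=readout.get_obs(); T=o['tool_pos']; yaw=o['tcp_rot'][2]-np.pi/2; print(T,yaw,T[2]-122)
c=pickle.load(open('w11.pkl','rb'))
for z in (T[2]-122+41,T[2]-122+38,T[2]-122+44):
    print(round(z),quad('w11',z,T[:2],yaw,38,59))
M=R.from_euler('z',yaw).as_matrix()[:2,:2]
print(proj(c,[[*(M@np.array(q)+T[:2]),T[2]-81] for q in ((38,59),(-38,59),(38,0),(-38,0))]).round().tolist())
E
```

```text
time: 15.98
tool_pos: [549.6, 257.6, 283.3]
tcp_rot: [-3.138, 0.001, 1.662]
contact_force: [-0.1, -1.1, -3.3]
grip_width: 23.7
finger_force: 30.0
time: 16.23
tool_pos: [551.8, 255.9, 284.5]
tcp_rot: [-3.141, 0.001, 1.658]
contact_force: [0.2, -0.5, -3.1]
grip_width: 24.2
finger_force: 30.0
[551.69824665 256.01976072 284.63260548] [-3.14120141e+00  3.60715533e-04  1.65835404e+00] 16.2833 23.61297939528448 [ 0.24515289  0.26089672 -3.17100897]
[551.69824665 256.01976072 284.63260548] 0.08755771173895699 162.63260547981804Traceback (most recent call last):
  File "<stdin>", line 5, in <module>
  File "rim.py", line 16, in quad
    P=np.array(P); a,b=(P[:,0],P[:,1]) if s in 'Xx' else (P[:,1],P[:,0])
                                                          ~^^^^^
IndexError: too many indices for array: array is 1-dimensional, but 2 were indexed
```

```bash
sed -i "s/sides='XxYy'/sides='XxYy',ts=(-.85,.85)/; s/np.linspace(-.85,.85,35)/np.linspace(*ts,35)/" rim.py
python3 - <<'E'
from rim import *
T=np.array([551.7,256.0,284.6]); yaw=.0876
c=pickle.load(open('w11.pkl','rb')); M=R.from_euler('z',yaw).as_matrix()[:2,:2]
print(proj(c,[[*(M@np.array(q)+T[:2]),T[2]-81] for q in ((38,59),(-38,59),(38,0),(-38,0),(38,20))]).round().tolist())
for z in (203.6,200,207):
    print(z,quad('w11',z,T[:2],yaw,38,59,sides='Xx',ts=(.4,.9)),quad('w11',z,T[:2],yaw,38,59,sides='Y'))
E
```

```text
[[348.0, 143.0], [209.0, 143.0], [343.0, 245.0], [214.0, 245.0], [344.0, 212.0]]
203.6 {'X': (37.13, -0.0004, 35), 'x': (-36.93, 0.0026, 35)} {'Y': (64.83, -0.0109, 23)}
200 {'X': (37.93, 0.0002, 35), 'x': (-37.92, -0.0041, 35)} {'Y': (64.82, -0.0101, 24)}
207 {'X': (36.52, 0.0023, 35), 'x': (-36.45, -0.0036, 35)} {'Y': (64.83, -0.0109, 23)}
```

Run:
```python
from rim import *
T=np.array([551.7,256.0,284.6]); yaw=.0876; z=201.5
c=pickle.load(open('w11.pkl','rb')); M=R.from_euler('z',yaw).as_matrix()[:2,:2]
g=cv2.cvtColor(cv2.imread('pics/w11.png'),cv2.COLOR_BGR2GRAY)
for x in (-30,-20,0,15,30):
    L=np.c_[np.full(13,x),np.arange(48,74,2)]; uv=proj(c,np.c_[L@M.T+T[:2],np.full(13,z)])
    print(x,uv[0].round(),[int(g[int(round(v)),int(round(u))]) for u,v in uv], [int(q) for q in g[128:156,int(round(uv[6,0]))]])
```

```text
-30 [225. 163.] [238, 238, 239, 239, 239, 247, 227, 225, 226, 225, 226, 225, 226] [225, 226, 226, 226, 226, 225, 225, 225, 224, 225, 224, 225, 225, 227, 225, 218, 228, 247, 243, 240, 239, 239, 239, 239, 239, 238, 239, 239]
-20 [243. 163.] [239, 239, 238, 239, 239, 248, 110, 112, 230, 103, 91, 115, 102] [90, 88, 103, 218, 255, 230, 123, 108, 111, 112, 111, 112, 112, 110, 110, 137, 230, 248, 244, 241, 239, 239, 239, 239, 239, 239, 239, 238]
0 [278. 163.] [236, 234, 235, 236, 236, 244, 255, 226, 248, 75, 242, 238, 171] [248, 110, 75, 207, 255, 248, 219, 217, 217, 226, 255, 255, 255, 255, 255, 248, 232, 244, 242, 238, 236, 236, 236, 237, 236, 237, 237, 236]
15 [305. 163.] [242, 242, 242, 243, 242, 249, 189, 189, 254, 61, 241, 241, 169] [249, 116, 61, 160, 255, 254, 200, 187, 188, 189, 186, 188, 186, 189, 186, 185, 232, 249, 246, 243, 241, 242, 242, 242, 242, 242, 242, 242]
30 [332. 163.] [239, 239, 238, 239, 240, 247, 105, 103, 102, 99, 100, 98, 97] [97, 99, 99, 101, 100, 102, 101, 103, 103, 103, 105, 105, 103, 105, 105, 135, 231, 247, 243, 240, 240, 238, 239, 239, 239, 238, 238, 238]
```

The replicator sits centred on the tool (x ±0.1 mm, +y edge at 59.0). I'll shift the last bit and lower in two steps.

```bash
python3 -m creep '-0.0012 0.0015 0 0 0 0 0;0 0 -0.015 0 0 0 0;0 0 -0.025 0 0 0 0;0 0 -0.02 0 0 0 0;0 0 -0.015 0 0 0 0;0 0 -0.01 0 0 0 0;0 0 0 0 0 0 0;0 0 0 0 0 0 0' | grep -E 'tool|rot|cont'; for i in 1; do :; done; f(){ grep -E 'tool|rot|cont'; }; python3 -m creep '0 0 0 0 0 0 0' | f; python3 -m creep '0 0 0 0 0 0 0' | f; python3 -m creep '0 0 0 0 0 0 0' | f; python3 -m creep '0 0 0 0 0 0 0' | f; python3 gap.py w12
python3 - <<'E'
from rim import *
# side camera: pins vs plate
im=viewer.capture('side');cv2.imwrite('pics/side2.png',im[:,:,::-1])
T=np.array([550.5,257.5]); yaw=.0873;c=pickle.load(open('w12.pkl','rb'))
print('rep',quad('w12',readout.get_obs()['tool_pos'][2]-84,T,yaw,38,59,sides='Xx',ts=(.4,.9)))
print('plateY',quad('w12',44,T,yaw,42.75,63.9,sides='Y',band=5))
E
```

```text
tool_pos: [550.0, 258.7, 200.3]
tcp_rot: [-3.142, 0.0, 1.66]
contact_force: [0.1, -0.7, -2.2]
tool_pos: [550.4, 258.9, 201.3]
tcp_rot: [3.139, -0.0, 1.66]
contact_force: [0.3, -0.1, -3.4]
tool_pos: [550.4, 258.9, 201.5]
tcp_rot: [3.139, -0.001, 1.66]
contact_force: [0.4, 0.4, -2.8]
tool_pos: [550.2, 258.9, 201.3]
tcp_rot: [3.139, -0.0, 1.66]
contact_force: [0.2, 0.3, -3.7]
tool_pos: [550.0, 258.8, 201.0]
tcp_rot: [3.14, -0.0, 1.66]
contact_force: [-0.6, 0.3, -2.8]
[549.89620968 258.84169138 200.74624937] [ 3.14050167e+00 -2.43188642e-04  1.66026521e+00] 17.3333 23.816753616635243 [-0.10076082  0.92918602 -2.91262359]
rep {'X': (37.71, 0.0032, 35), 'x': (-38.45, -0.0106, 33)}
plateY {'Y': (64.35, -0.0036, 35)}
```

Run:
```python
from rim import *
T=np.array([550.5,257.5]); yaw=.0873;c=pickle.load(open('w12.pkl','rb')); M=R.from_euler('z',yaw).as_matrix()[:2,:2]
g=cv2.cvtColor(cv2.imread('pics/w12.png'),cv2.COLOR_BGR2GRAY)
def prof(z,L): 
    uv=proj(c,np.c_[L@M.T+T,np.full(len(L),z)]).astype(np.float32)
    return [int(v) for v in cv2.remap(g,uv[None,:,0].copy(),uv[None,:,1].copy(),1)[0]],uv[0].round().tolist(),uv[-1].round().tolist()
for x in (-30,-20,0,20,30): print('repY from y=55,1mm',x,*prof(117,np.c_[np.full(11,x),np.arange(55,66)]))
for x in (-30,-10,10,30): print('plateY from y=56',x,*prof(44,np.c_[np.full(14,x),np.arange(56,70)]))
for y in (52,58): 
    print('plate x- from -36',y,*prof(44,np.c_[-np.arange(36,50),np.full(14,y)]))
    print('plate x+ from 36',y,*prof(44,np.c_[np.arange(36,50),np.full(14,y)]))
```

```text
repY from y=55,1mm -30 [240, 240, 240, 240, 244, 232, 249, 250, 248, 246, 230] [225.0, 153.0] [225.0, 134.0]
repY from y=55,1mm -20 [240, 240, 240, 241, 246, 213, 186, 187, 222, 255, 171] [243.0, 153.0] [243.0, 134.0]
repY from y=55,1mm 0 [235, 236, 236, 236, 242, 222, 218, 218, 233, 255, 148] [279.0, 153.0] [279.0, 134.0]
repY from y=55,1mm 20 [242, 242, 242, 243, 247, 221, 185, 186, 222, 253, 146] [315.0, 153.0] [315.0, 135.0]
repY from y=55,1mm 30 [239, 239, 239, 241, 244, 230, 246, 248, 238, 225, 116] [333.0, 153.0] [333.0, 135.0]
plateY from y=56 -30 [247, 231, 187, 186, 187, 192, 239, 255, 244, 110, 92, 93, 93, 93] [241.0, 145.0] [240.0, 128.0]
plateY from y=56 -10 [248, 234, 189, 187, 187, 192, 238, 255, 219, 74, 90, 233, 242, 240] [266.0, 145.0] [266.0, 128.0]
plateY from y=56 10 [247, 234, 188, 186, 187, 192, 240, 253, 208, 74, 90, 236, 242, 241] [291.0, 145.0] [292.0, 128.0]
plateY from y=56 30 [247, 235, 186, 188, 186, 191, 238, 253, 197, 77, 101, 231, 241, 240] [317.0, 146.0] [317.0, 128.0]
plate x- from -36 52 [240, 241, 241, 240, 241, 242, 240, 239, 239, 240, 241, 240, 238, 237] [233.0, 151.0] [217.0, 151.0]
plate x+ from 36 52 [238, 238, 239, 241, 240, 240, 240, 239, 238, 239, 240, 239, 238, 236] [324.0, 151.0] [341.0, 151.0]
plate x- from -36 58 [132, 133, 132, 132, 178, 243, 245, 222, 217, 216, 215, 215, 218, 218] [233.0, 143.0] [216.0, 143.0]
plate x+ from 36 58 [142, 139, 140, 141, 144, 208, 235, 230, 224, 224, 225, 227, 223, 149] [325.0, 143.0] [341.0, 143.0]
```

In one image, the replicator is within 0.6 mm (x) and 0.45 mm (y) of the plate centre. I'll correct that and lower the last 24 mm to about 1 cm above the rim.

```bash
python3 -m creep '0.0005 -0.0005 -0.006 0 0 0 0;0 0 -0.008 0 0 0 0;0 0 -0.006 0 0 0 0;0 0 -0.004 0 0 0 0;0 0 0 0 0 0 0;0 0 0 0 0 0 0;0 0 0 0 0 0 0;0 0 0 0 0 0 0' ; python3 gap.py w13
python3 - <<'E'
from rim import *
T=np.array([550.5,257.5]); yaw=.0873;c=pickle.load(open('w13.pkl','rb')); M=R.from_euler('z',yaw).as_matrix()[:2,:2]
g=cv2.cvtColor(cv2.imread('pics/w13.png'),cv2.COLOR_BGR2GRAY)
def prof(z,L): 
    uv=proj(c,np.c_[L@M.T+T,np.full(len(L),z)]).astype(np.float32)
    return [int(v) for v in cv2.remap(g,uv[None,:,0].copy(),uv[None,:,1].copy(),1)[0]]
z=readout.get_obs()['tool_pos'][2]-84
print(quad('w13',z,T,yaw,38,59,sides='Xx',ts=(.4,.9)))
for x in (-20,20): print('repY from 55',prof(z,np.c_[np.full(11,x),np.arange(55,66)]))
for x in (-10,10,30): print('plateY from 56',prof(44,np.c_[np.full(14,x),np.arange(56,70)]))
# side view: pin-tip rows vs rim around the plate's +y face
im=viewer.capture('side')[:,:,::-1]; cv2.imwrite('pics/side3.png',im); s=cam('side'); gs=cv2.cvtColor(im,cv2.COLOR_BGR2GRAY)
o=readout.get_obs()['tool_pos']
for x in (-41.8,-10.45,0,10.45,31.35):
    col,row=proj(s,[[*(M@np.array([x,63]) +T),44]])[0]; print(x,round(col),'rim row',round(row,1),'tip54 row',proj(s,[[*(M@np.array([x,52.25])+T),54]])[0].round(1),gs[int(row)-22:int(row)+5,int(round(col))].tolist())
E
```

```text
time: 18.05
tool_pos: [550.4, 258.3, 176.5]
tcp_rot: [3.141, -0.0, 1.66]
contact_force: [0.4, -0.2, -2.7]
grip_width: 23.7
finger_force: 30.0
[550.41505823 258.31727412 176.50506597] [ 3.14078978e+00 -1.52462844e-04  1.66020072e+00] 18.1 23.805941923173247 [-0.0680648  -0.40519867 -3.18084932]
{'X': (37.86, 0.0013, 35), 'x': (-37.79, -0.0058, 35)}
repY from 55 [239, 239, 240, 242, 236, 185, 187, 185, 253, 255, 107]
repY from 55 [241, 241, 242, 244, 241, 183, 188, 186, 245, 246, 78]
plateY from 56 [245, 242, 195, 186, 186, 188, 230, 253, 179, 55, 90, 234, 240, 239]
plateY from 56 [241, 241, 196, 186, 186, 190, 235, 253, 187, 58, 103, 235, 241, 241]
plateY from 56 [242, 242, 198, 186, 187, 189, 233, 252, 187, 66, 107, 229, 239, 240]
-41.8 269 rim row 286.2 tip54 row [268.9 280.2] [152, 153, 150, 149, 152, 153, 152, 161, 151, 150, 164, 174, 176, 206, 215, 217, 215, 214, 206, 194, 191, 193, 187, 184, 182, 182, 182]
-10.45 256 rim row 285.8 tip54 row [256.1 279.8] [201, 195, 195, 195, 191, 224, 215, 213, 181, 171, 170, 179, 164, 154, 169, 172, 173, 201, 217, 223, 221, 219, 219, 219, 219, 219, 219]
0 252 rim row 285.7 tip54 row [251.9 279.7] [188, 189, 190, 190, 189, 217, 210, 207, 167, 150, 151, 150, 149, 178, 210, 214, 215, 213, 210, 211, 211, 208, 213, 218, 219, 219, 219]
10.45 247 rim row 285.6 tip54 row [247.6 279.6] [192, 193, 193, 193, 198, 212, 204, 190, 145, 135, 136, 133, 128, 165, 185, 188, 183, 212, 219, 218, 219, 220, 217, 219, 219, 219, 219]
31.35 239 rim row 285.3 tip54 row [239.2 279.3] [192, 192, 194, 194, 220, 215, 201, 169, 125, 148, 163, 179, 190, 178, 172, 173, 187, 214, 218, 218, 219, 219, 218, 219, 219, 219, 219]
```

Replicator and plate centres agree within about 0.3 mm, tips about 10 mm above the rim, no contact force, and it is level. I'll hand it in.

```bash
python3 -m creep '0 0 0 0 0 0 0;0 0 0 0 0 0 0;0 0 0 0 0 0 0;0 0 0 0 0 0 0' && python3 -c "
from plant import order; print(order.close_job())"
```

```text
time: 18.48
tool_pos: [550.2, 258.2, 176.2]
tcp_rot: [3.141, 0.0, 1.66]
contact_force: [-0.1, 0.2, -2.6]
grip_width: 23.9
finger_force: 30.0
the job is handed in; nothing more can be done
None
```

I handed the job in at 18.5 s: the bar lies flush against the middle of the plate's open side (seating it nudged the plate about 1 mm towards its rail), and the gripper holds the replicator still and level, pins within about 0.5 mm of the well centres and tips about 1 cm above the rim; no verdict was returned.

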